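# Fit the drive spindle into the musical carousel base and hold it home

### The job

Take the drive spindle with the copper wheel out of the slanted wooden stand and stand it upright, splined foot down, in the brass bearing of the black carousel base. Turn it until its splines drop into the clutch below, push it fully home against the clutch spring until its collar sits on the bearing, and finish while still gripping it and pressing it down there, so that I can tighten the locking screw in the side of the bearing. Leave the wing, the key and the oil bottle where they lie.

Things in the scene. Friction and masses are not known exactly. Their poses are not given: they have to be found in the camera images.
- spindle: loose drive spindle, 114 mm long, about 190 g. Origin: centre of its foot's end; z runs up its axis to the head. From the foot: four splines to 14 mm, steel journal 18 mm in diameter to 42, steel collar 34 to 46, copper toothed wheel 50 to 53, brass boss 22 to 57, stem 12 to 84, brass square head 14 x 14 to 114 mm. Starts in the slanted stand, collar on the wood, head leaning to the robot
- spindle_foot (a point): centre of the end of the spindle's foot (same place and axes as the spindle). The splines are a cross of bright steel wings along its x and y axes, each 4 mm thick, 18 mm tip to tip, 14 mm long: the same every quarter turn
- spindle_head (a point): middle of the square brass head, the part to grip, 99 mm above the foot's end; flats square to x and y, 14 mm apart, 30 mm long. At the start the axis leans 25 degrees (0.44 rad) from upright; draw it out along its own axis, 42 mm are in the hole, in which it can turn freely
- spindle_collar (a point): point on the spindle's axis at the underside of its collar, 42 mm above the foot's end; axes as the spindle's
- slant_stand: fixed dark wooden stand, 130 x 90 mm board, about 78 mm high, with a 60 mm square block whose face is tilted 25 degrees and has a 22 mm hole square to that face, 46 mm deep. Origin: under the middle of the board; at yaw 0 the hole's axis leans from upright towards its own -x
- carousel_base: fixed black-lacquered round tin drum with brass bands, 140 mm in diameter and 55 mm high, with a brass top plate, a small music-box cylinder and comb (up to 70 mm high, 31 to 60 mm out from the middle) and the brass bearing standing in the middle. Origin: centre of the underside
- bearing (a point): centre of the bearing's mouth, 70 mm above the bench: flat brass rim 40 mm in diameter, countersunk from 28 mm down to 19.5 mm over the first 5 mm, then a straight vertical bore 19.5 mm wide
- clutch_slot (a point): centre of the top face of the steel clutch cup in the bore, 24 mm below the bearing's mouth: a cross of slots 6 mm wide, 12 mm deep along this point's x and y (the same every quarter turn), at any angle. Takes the splines when the crosses agree within 5 degrees; till then the foot stands on it, collar 18 mm above the rim; dropped in, 6 mm above. Cup resists turning with 0.08 N m
- clutch (a joint): how far the sprung clutch cup is pressed down (m): 0 at rest, 0.006 when the spindle is meshed and its collar sits on the bearing. The spring pushes up with 4 N at 0 and 10 N at 0.006, and lifts the spindle again when it is let go
- tin_wing: sky-blue tin airplane wing lying flat, 176 x 50 mm, 5 mm thick; to be left alone
- brass_key: brass winding key lying flat, about 65 x 50 mm, 9 mm high; to be left alone
- oil_bottle: small amber oil bottle, 32 mm in diameter, 62 mm high; to be left alone
Mind the look-alikes: they are no part of the job. There is more than one size of the spindle; the job needs the middle-sized.

How it is judged:
On the way, in this order (a step that is already met when the one before it is completed fails the run):
1. the spindle stands upright in the bearing, its foot at least 10 mm below the rim (angle between spindle's own z axis and vertical below 0.12 rad and horizontal distance between spindle and bearing below 0.004 m and z of spindle in the frame of bearing below -0.01 m), for 0.1 s.
2. its splines are in the clutch and its collar is pressed down onto the bearing, within 2 mm (z of spindle in the frame of clutch_slot below -0.0095 m and z of spindle_collar in the frame of bearing below 0.002 m), for 0.2 s.
At the end, for the whole second after the job is handed in: still gripped and pressed down (over 4 N): upright in the bearing (0.08 rad, 3 mm), splines in the clutch slots (9.5 of 12 mm deep, 0.17 rad), collar within 2 mm of the bearing rim, clutch spring pressed down 3.5 mm or more, at rest; wing, key and bottle left in place (all of step 2 and angle between spindle's own z axis and vertical below 0.08 rad and horizontal distance between spindle and bearing below 0.003 m and (angle between the x axis of spindle and the x axis of clutch_slot, either way round below 0.17 rad or angle between the x axis of spindle and the y axis of clutch_slot, either way round below 0.17 rad) and value of joint clutch above 0.0035 m and contact force between spindle and carousel_base above 4 N and contact force between the fingers and spindle above 2 N and linear speed of spindle below 0.02 m/s); the arm keeps its last pose, push and grip.
It fails at once if the wing, the key or the oil bottle is pushed more than 15 mm or knocked over (distance of any of tin_wing, brass_key, oil_bottle from where it was at the start of the episode above 0.015 m or angle between oil_bottle's own z axis and vertical above 0.5 rad).
It also fails if it takes over 45 s, if anything falls off the work surface, if the arm or the gripper's body presses on something with over 40 N, if the wrist force passes 120 N, or if a joint passes its speed limit or range.

### The arm

A 6-joint arm with a two-finger parallel gripper is mounted at the origin on the work surface. World frame = base frame: x ahead of the robot, y to its left, z up, the work surface at z = 0. Lengths are in m, angles in rad, forces in N, time in s.
With the tool pointing down it reaches from about 0.375 to 0.975 m from the base axis. Payload 3.8 kg.
Tool frame: the origin (TCP) lies at the very end of the fingers, on their centre line; the grasp point (between the pads) lies 19 mm behind it; z points along the fingers, y is the line along which they close (so a half turn about z gives the same grasp; the last joint's range is limited). The gripper opens to 85 mm and grips with 20 to 120 N. Pads are 22 mm wide; open, the fingers measure 114 mm over their backs; the gripper's body (76 mm by 85 mm) begins 54 mm behind the grasp point. The pads swing forward as they close: fully open they stand 13 mm farther back than shut.
Start: joints at [1.086, 0.264, 1.604, -0, 1.274, -0.037], TCP at [0.292, 0.608, 0.231] pointing down, gripper open.
Joint ranges: [-2.63, 2.63], [-0.94, 2.18], [0.31, 2.57], [-1.31, 4.45], [0, 2.66], [-2.55, 2.55]. Speed limits (rad/s): [2.57, 2.57, 3.14, 3.14, 3.14, 3.14].

### API

Orientations are given as a rotation vector (axis times angle).
In Python, from workcell import bot gives the robot as it stands. The module is installed in compiled form; this text tells all that it offers.
- The arm moves only by the tool jog_arm, called after ">>>" by a JSON object that holds its "api" and its "payload". Schema: {"type":"object","properties":{"deltas":{"type":"object","properties":{"rows":{"type":"array","items":{"type":"array","items":{"type":"number"},"minItems":4,"maxItems":4},"minItems":1,"maxItems":5}},"additionalProperties":false,"required":["rows"]},"jaw":{"type":"number"},"clamp_n":{"type":"number"},"only":{"type":"string"},"quiet":{"type":"boolean"},"lines":{"type":"string"}},"required":["deltas"],"additionalProperties":false}. deltas is an object whose key "rows" holds a list of rows, 1 to 5 of them, each of 4 numbers: dx, dy, dz in m, then a turn about the tool's z in rad; each row shifts and turns the commanded pose from where the row before left it, along the tool's axes as they then stand; what a row does not reach is not made up. A row lasts 1/8 s, in which the tool goes at most 0.0625 m and 0.188 rad, less where a joint would pass 70% of its speed; a pose out of reach is approached as far as the arm can. jaw is the opening from 0.0 (shut) to 1.0 (fully open), set as the call begins (left out keeps the last). The fingers move at their own pace and stop on an object; clamp_n is the grip in N (left out, the last holds). Time passes only in rows, so rows that do not move let the fingers close. The tool returns the time, the measured TCP pose, the force, the opening and the grip force at its end. only (a regular expression) keeps the lines of the reply that match it, lines (a string "A,B") keeps lines A to B, and quiet returns only ok. Input that does not fit is refused with a message, and nothing moves.
- bot.read_state(): the state, without advancing time (a new reading comes with each control period).
- bot.read_camera(name): name is "side" or "top" or "wrist"; returns the picture (480x640x3 uint8, red, green, blue); there is no depth.
- bot.camera_info(name): a dict with "intrinsics" (3x3 intrinsics, pixels), "extrinsics" (4x4, takes a point from camera to world coordinates). Camera axes: x right, y down, z forward; pixel columns grow to the right and rows downward; lengths in m; the calibration is good to about 2 mm. A picture is of the moment at which its call begins: read the wrist's pose just before it. camera_info takes no time and is no camera call; for the wrist camera it gives the pose at the moment of the call.
- bot.finish_job(): hands the job in; it is judged then, once.
Trained networks look in the newest picture that a camera, given by its name, has taken for a name from the list of things; names that differ only in an ending like _2 or _b are one class to them, and where a whole thing is asked for, a point or a joint stands for the part that bears it (a point fixed in the world has none). Each returns a list of dicts, best first, with "conf" (0 to 1); they miss things now and then, are a little off and sometimes report something else, mostly with a low value. They report only what shows in the picture. A call takes as long as a camera call. They do not tell look-alikes from the thing itself.
- bot.search_frame(camera, thing): "box" ([left, top, right, bottom] in pixels, round what is visible of it).
- bot.regions_of(camera, thing): "pixels" (480x640 bool, what is visible of it) and "box" ([left, top, right, bottom] in pixels, round what is visible of it).
- bot.spot_point(camera, thing): "pixel" ([row, column] in pixels: a listed point, or the origin of a listed thing).
The state is a dict: "time": time; "q": joint angles; "joint_vel": joint speeds; "joint_torque": joint torques, N m; "tool_pos": TCP position; "tcp_rot": TCP orientation; "wrist_force": force on the tool from outside, world axes, zero at the start; "torque": the same for the moment, N m; "width": opening from 0.0 (shut) to 1.0 (fully open); "grip_force": force on a finger pad.
Only numpy, scipy, OpenCV 4.12 (cv2) and the standard library are available. Lean on these libraries where they do the work, as an engineer would, in place of code of your own. Each camera call takes 0.05 s, during which the arm holds its last target. There are 200 camera calls.

## Working session

There is one attempt and no reset: what is moved stays moved. The work goes in short steps, Python scripts to look and compute and a tool call to move; the robot and the scene stay as the last step left them, time stands still between calls to the robot, and variables do not carry over. Pictures are saved under pics/ and viewed, at most 10 in all, crops included, and the job is handed in when it is done.

```bash
mkdir -p pics
```

Create h.py:
```python
from workcell import bot
import numpy as np, cv2
from scipy.spatial.transform import Rotation as R
def save(cam,name):
    im=bot.read_camera(cam); cv2.imwrite(f'pics/{name}.png',im[:,:,::-1]); return im
def ray(cam,px,info=None):
    i=info or bot.camera_info(cam); K=np.array(i['intrinsics']);T=np.array(i['extrinsics'])
    r,c=px; d=T[:3,:3]@np.linalg.solve(K,[c,r,1]); return T[:3,3],d/np.linalg.norm(d)
def atz(cam,px,z,info=None):
    o,d=ray(cam,px,info); return o+d*(z-o[2])/d[2]
def proj(cam,p,info=None):
    i=info or bot.camera_info(cam); K=np.array(i['intrinsics']);T=np.linalg.inv(np.array(i['extrinsics']))
    q=K@(T[:3,:3]@np.asarray(p)+T[:3,3]); return q[:2]/q[2]
def tri(rays):
    A=sum(np.eye(3)-np.outer(d,d) for o,d in rays); b=sum((np.eye(3)-np.outer(d,d))@o for o,d in rays)
    return np.linalg.solve(A,b)
```

Run:
```python
from h import *
for c in('top','side'):
    save(c,c+'0')
    print(c,np.round(bot.camera_info(c)['extrinsics'],3).tolist())
    for t in('spindle_head','spindle_collar','bearing','slant_stand','carousel_base','oil_bottle','tin_wing','brass_key'):
        print(t,[(np.round(d['pixel']).tolist(),round(d['conf'],2)) for d in bot.spot_point(c,t)])
```

```text
top [[-0.025, -0.995, 0.098, 0.461], [-1.0, 0.026, 0.008, 0.066], [-0.01, -0.098, -0.995, 1.514], [0.0, 0.0, 0.0, 1.0]]
spindle_head [([262.0, 202.0], 0.74), ([260.0, 321.0], 0.71), ([274.0, 265.0], 0.56), ([182.0, 359.0], 0.46)]
spindle_collar [([294.0, 196.0], 0.9), ([248.0, 326.0], 0.72), ([264.0, 262.0], 0.54)]
bearing [([258.0, 441.0], 0.64), ([274.0, 264.0], 0.19)]
slant_stand [([262.0, 265.0], 0.76)]
carousel_base [([260.0, 436.0], 0.65)]
oil_bottle [([263.0, 366.0], 0.66), ([180.0, 359.0], 0.43)]
tin_wing [([181.0, 359.0], 0.9)]
brass_key [([314.0, 360.0], 0.61)]
side [[0.959, -0.152, 0.238, 0.34], [-0.282, -0.527, 0.802, -0.884], [0.004, -0.836, -0.549, 0.762], [0.0, 0.0, 0.0, 1.0]]
spindle_head [([205.0, 275.0], 0.75), ([272.0, 303.0], 0.72), ([202.0, 270.0], 0.59)]
spindle_collar [([220.0, 279.0], 0.75), ([200.0, 245.0], 0.6), ([303.0, 311.0], 0.29)]
bearing [([338.0, 338.0], 0.68)]
slant_stand [([241.0, 288.0], 0.67), ([335.0, 340.0], 0.37)]
carousel_base [([362.0, 338.0], 0.76)]
oil_bottle [([303.0, 312.0], 0.88), ([311.0, 254.0], 0.46)]
tin_wing [([284.0, 400.0], 0.7), ([304.0, 311.0], 0.57)]
brass_key [([312.0, 249.0], 0.59)]
```

View pics/top0.png

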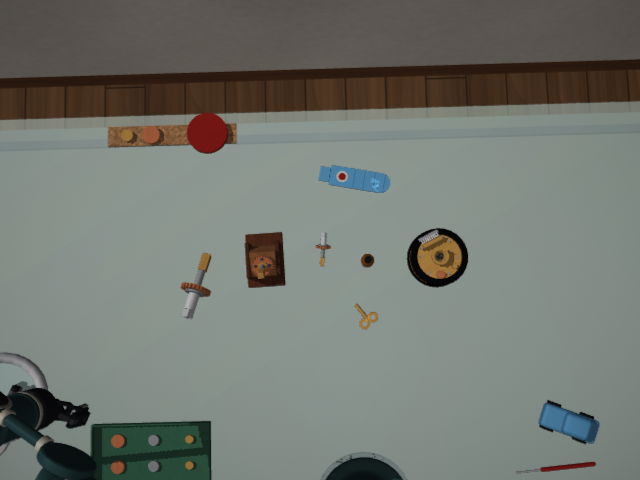

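View pics/side0.png

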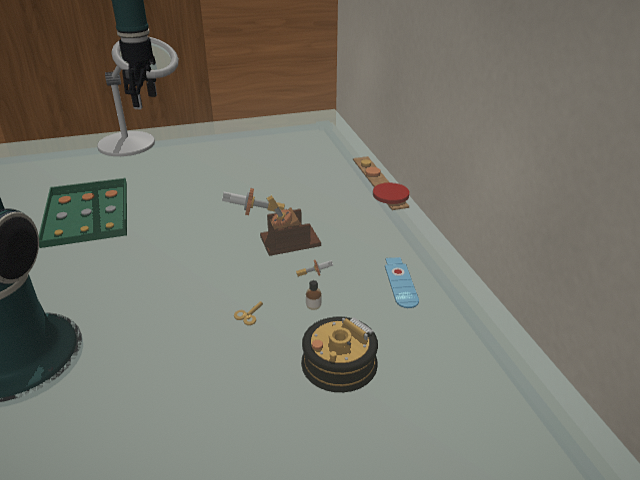

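The top view shows the middle spindle in the stand at about (row 268, col 263), with the head leaning down the image toward the robot. The large one lies at (285,197) and the small one at (248,323). The drum is at (258,438), with the bottle, key and wing between it and the stand. In the side view the head in the stand is at about (205,275) and the bearing at (338,340).

Run:
```python
from h import *
P=lambda a,b:tri([ray('top',a),ray('side',b)])
print('head',P((274,265),(205,275)))
print('collar',P((264,262),(220,279)))
print('bearing',P((258,441),(338,338)),atz('top',(258,441),.07),atz('side',(338,338),.07))
print('stand',atz('top',(262,265),0),atz('side',(241,288),0))
print('bottle',atz('side',(303,312),0),atz('top',(263,366),.0))
print('base',atz('top',(260,436),0),atz('side',(362,338),0))
for c,nm,b in(('top','stc',(215,225,345,305)),('side','ss',(170,210,340,260))):
    im=cv2.imread(f'pics/{c}0.png')
    if c=='top': A=cv2.resize(im[225:305,225:305],(400,400),interpolation=2)
    else: B=cv2.resize(im[180:260,230:310],(400,400),interpolation=2)
cv2.imwrite('pics/crop1.png',np.hstack([A,B]))
m=bot.regions_of('top','slant_stand')
print([(d['box'],d['conf']) for d in m])
d=m[0]['pixels'].astype(np.uint8); print(cv2.minAreaRect(cv2.findNonZero(d)))
s=bot.read_state();print(s['tool_pos'],s['tcp_rot'],s['q'])
i=bot.camera_info('wrist');Rt=R.from_rotvec(s['tcp_rot']);T=np.array(i['extrinsics'])
print('cam in tool',Rt.inv().apply(T[:3,3]-s['tool_pos']),(Rt.as_matrix().T@T[:3,:3]).round(3),Rt.as_matrix().round(3),i['intrinsics'])
```

```text
head [0.54338398 0.21050701 0.11639477]
collar [0.56181998 0.22363754 0.06599346]
bearing [ 0.56989131 -0.19500361  0.06771254] [ 0.56853496 -0.19430685  0.07      ] [ 0.57034887 -0.19739801  0.07      ]
stand [0.57524915 0.22275045 0.        ] [0.5784047 0.2275442 0.       ]
bottle [ 0.57293665 -0.0133085   0.        ] [ 0.56633804 -0.02382152  0.        ]
base [ 5.69197701e-01 -1.94568294e-01  2.22044605e-16] [ 0.5746107  -0.18806176  0.        ]
[([242.5, 233.9, 285.1, 289.6], 0.68)]
((264.1460876464844, 259.6903076171875), (53.414756774902344, 38.115386962890625), 86.18592071533203)
[0.29225418 0.6084802  0.23131899] [-6.97519712e-01 -3.06316022e+00 -1.70437296e-04] [ 1.08611128e+00  2.63865643e-01  1.60397025e+00  4.85746905e-05
  1.27365686e+00 -3.69098927e-02]
cam in tool [ 0.08413346  0.00063056 -0.14275453] [[-0.001 -0.946 -0.325]
 [ 1.    -0.001  0.   ]
 [-0.    -0.325  0.946]] [[-0.901  0.433  0.   ]
 [ 0.433  0.901  0.   ]
 [ 0.     0.    -1.   ]] [[341.9268391    0.         322.51380238]
 [  0.         341.9268391  243.65546559]
 [  0.           0.           1.        ]]
```

View pics/crop1.png

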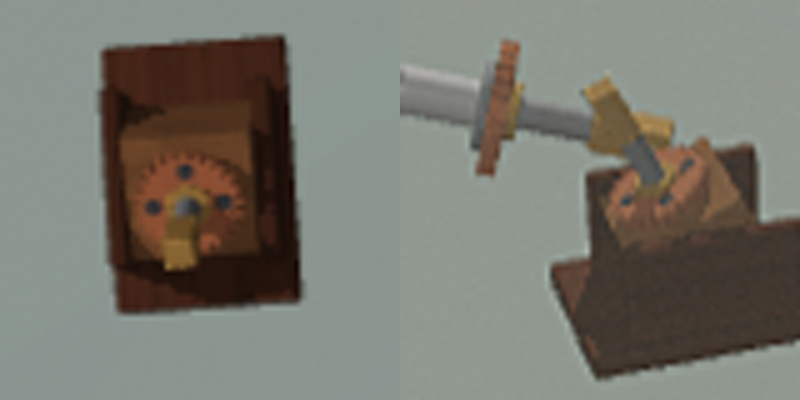

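The network's points agree with the picture. The stand's yaw is about +0.035, and its lean runs toward the robot. The tool can only point down, so I'll grip across the lean and draw the spindle out along its axis. Then I'll pivot it upright against the edge of the hole.

>>> {"api": "jog_arm", "payload": {"deltas": {"rows": [[-0.04, -0.025, 0, 0], [-0.04, -0.025, 0, 0], [-0.04, -0.025, 0, 0], [-0.04, -0.025, 0, 0], [-0.04, -0.025, 0, 0]]}, "jaw": 1.0, "clamp_n": 20}}

```text
time: 1.58
tool_pos: [0.4191, 0.4079, 0.2315]
tcp_rot: [0.697, 3.063, 0.001]
wrist_force: [0.9, -0.1, 0.8]
width: 0.998
grip_force: 0.0
```

>>> {"api": "jog_arm", "payload": {"deltas": {"rows": [[-0.04, -0.025, 0, 0], [-0.04, -0.025, 0, 0], [-0.04, -0.025, 0, 0], [-0.04, -0.025, 0, 0], [-0.04, -0.025, 0, 0]]}}}

```text
time: 2.2
tool_pos: [0.5453, 0.2086, 0.2316]
tcp_rot: [0.697, 3.063, 0.001]
wrist_force: [0.8, -0.7, -0.8]
width: 0.998
grip_force: 0.0
```

>>> {"api": "jog_arm", "payload": {"deltas": {"rows": [[0, 0, 0, -0.16], [0, 0, 0, -0.16], [0, 0, 0, -0.16], [0, 0, 0, 0]]}}}

```text
time: 2.7
tool_pos: [0.5446, 0.2098, 0.2313]
tcp_rot: [-0.048, 3.141, 0.0]
wrist_force: [0.5, -0.7, -0.1]
width: 1.0
grip_force: 0.0
```

Run:
```python
from h import *
s=bot.read_state(); print(s['tool_pos'],R.from_rotvec(s['tcp_rot']).as_matrix().round(3).tolist(),s['q'].round(2))
i=bot.camera_info('wrist'); save('wrist','w1')
for t in('spindle_head','spindle_collar','slant_stand'):
    for d in bot.spot_point('wrist',t): print(t,np.round(d['pixel']),round(d['conf'],2))
h=[.543,.211,.116]; print('pred head',proj('wrist',h,i),'coll',proj('wrist',[.5615,.2205,.066],i))
for d in bot.spot_point('wrist','spindle_head'):
    print(atz('wrist',d['pixel'],.116,i))
```

```text
[0.54460414 0.2098182  0.23133343] [[-1.0, -0.03, 0.0], [-0.03, 1.0, 0.0], [-0.0, 0.0, -1.0]] [ 0.33  0.09  1.8  -0.    1.24 -1.28]
spindle_head [233. 337.] 0.78
spindle_head [230. 207.] 0.59
spindle_head [246. 464.] 0.58
spindle_collar [246. 334.] 0.91
spindle_collar [177. 508.] 0.91
spindle_collar [265. 210.] 0.88
slant_stand [233. 332.] 0.96
pred head [323.05863967 235.83574014] coll [332.3719094  238.69134847]
[0.5402418  0.22193246 0.116     ]
[0.54112754 0.11980792 0.116     ]
[0.5484302  0.32446448 0.116     ]
```

View pics/w1.png

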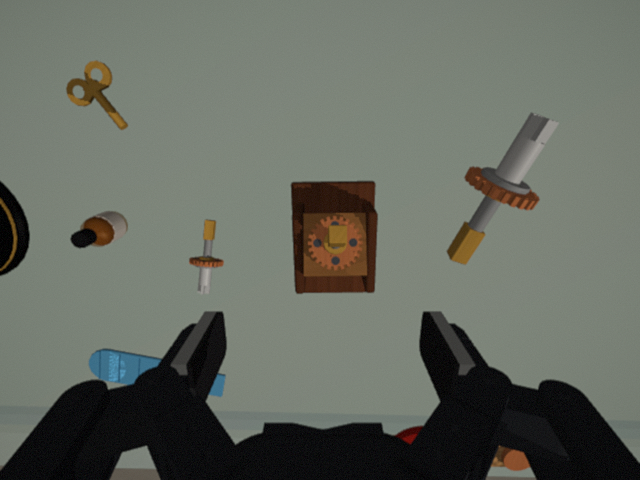

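The wrist view has the head almost end-on at (row 235, col 338), with the wheel centre at about (242,335). The flats are roughly square to the image. I'll fit the axis to all three views.

Run:
```python
from h import *
from scipy.optimize import least_squares
i={c:bot.camera_info(c) for c in('top','side','wrist')}
obs=[('top',99,275,261.3),('side',99,203,272.5),('wrist',112,235,338),('top',50,266,263),('wrist',50,242,335),('side',50,218.6,281),('top',42,264,262),('side',42,220,279),('wrist',42,246,334)]
def P(v,s):
    t=np.radians(25);a=np.array([-np.sin(t)*np.cos(v[3]),-np.sin(t)*np.sin(v[3]),np.cos(t)]);return v[:3]+a*(s-42)/1000
f=lambda v:np.r_[np.concatenate([proj(c,P(v,s),i[c])-[q,r] for c,s,r,q in obs]),(v[3]-.033)/.02]
r=least_squares(f,[.56,.22,.066,.035],x_scale=.01,loss='soft_l1');print(r.x,r.fun.round(1),'head',P(r.x,99))
b=np.mean([atz('top',(258,441),.07),atz('side',(338,338),.07)],0);print(b)
im=cv2.imread('pics/w1.png')[170:310,280:390];cv2.imwrite('pics/crop2.png',cv2.resize(im,(550,600),interpolation=cv2.INTER_CUBIC)[:600])
```

```text
[0.56666949 0.22276202 0.06492612 0.03051659] [-1.1 -2.3 -0.7 -0.3 -0.5 -1.1 -1.1 -1.1 -0.4  0.8  0.3 -0.9  0.2 -0.4
  3.8  0.1  0.3 -2.3 -0.1] head [0.54259146 0.22202702 0.11658566]
[ 0.56944192 -0.19585243  0.07      ]
```

View pics/crop2.png

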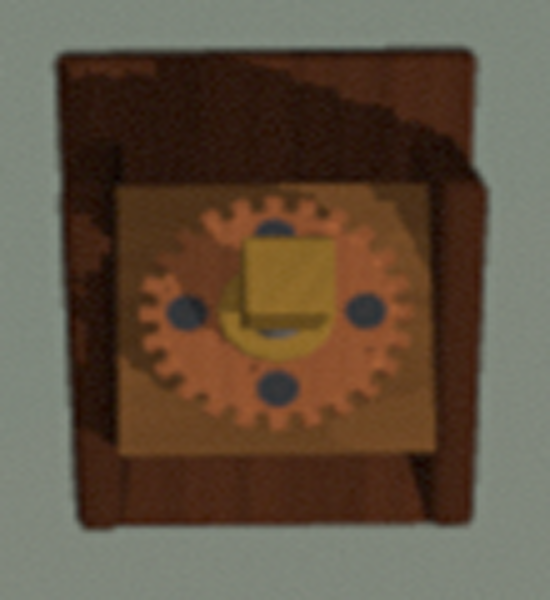

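The fit is consistent, with residuals of about 1 px, and the head is square to the tool. Next I go down and grip.

>>> {"api": "jog_arm", "payload": {"deltas": {"rows": [[0.0016, 0.0122, 0.03, 0], [0, 0, 0.04, 0], [0, 0, 0.04, 0], [0, 0, 0.0237, 0], [0, 0, 0, 0]]}, "jaw": 1.0}}

```text
time: 3.58
tool_pos: [0.5405, 0.2214, 0.095]
tcp_rot: [0.05, -3.136, 0.003]
wrist_force: [-0.2, 0.1, 0.2]
width: 1.0
grip_force: 0.0
```

>>> {"api": "jog_arm", "payload": {"deltas": {"rows": [[0, 0, 0, 0], [0, 0, 0, 0], [0, 0, 0, 0], [0, 0, 0, 0], [0, 0, 0, 0]]}, "jaw": 0.0, "clamp_n": 40}}

```text
time: 4.2
tool_pos: [0.5429, 0.2221, 0.0983]
tcp_rot: [-0.051, 3.14, 0.0]
wrist_force: [-1.0, 0.5, 3.5]
width: 0.156
grip_force: 44.8
```

>>> {"api": "jog_arm", "payload": {"deltas": {"rows": [[0.0048, 0, -0.0103, 0], [0.0048, 0, -0.0103, 0], [0.0048, 0, -0.0103, 0], [0, 0, 0, 0]]}}}

```text
time: 4.7
tool_pos: [0.5285, 0.2219, 0.13]
tcp_rot: [-0.051, 3.139, 0.001]
wrist_force: [0.8, 0.3, -0.7]
width: 0.154
grip_force: 44.3
```

Run:
```python
from h import *
s=save('side','s2')
im=cv2.imread('pics/s2.png')[140:260,220:340];cv2.imwrite('pics/crop3.png',cv2.resize(im,(600,600),interpolation=cv2.INTER_CUBIC))
```

```text
(no output)
```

View pics/crop3.png

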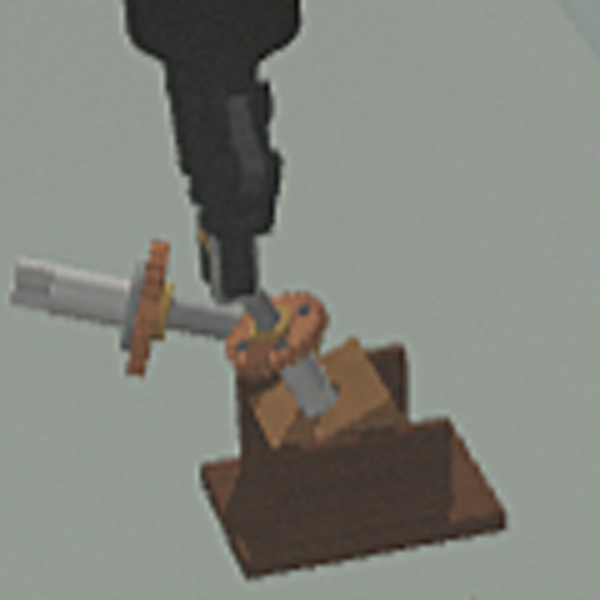

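It is drawn out as planned, with about 8 mm of foot left in the hole. Now I loosen the grip to 20 N and pivot it upright in an arc about the foot.

>>> {"api": "jog_arm", "payload": {"deltas": {"rows": [[-0.0079, 0, -0.0033, 0], [-0.0083, 0, -0.0026, 0], [-0.0084, 0, -0.0019, 0], [-0.0086, 0, -0.0011, 0], [-0.0086, 0, -0.0004, 0]]}, "clamp_n": 20}}

```text
time: 5.38
tool_pos: [0.5681, 0.2225, 0.1368]
tcp_rot: [0.05, -3.135, 0.002]
wrist_force: [-6.2, -0.4, 1.0]
width: 0.158
grip_force: 46.5
```

Run:
```python
from h import *
s=save('side','s3')
im=cv2.imread('pics/s3.png')[140:260,220:340];cv2.imwrite('pics/crop4.png',cv2.resize(im,(600,600),interpolation=cv2.INTER_CUBIC))
```

```text
(no output)
```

View pics/crop4.png

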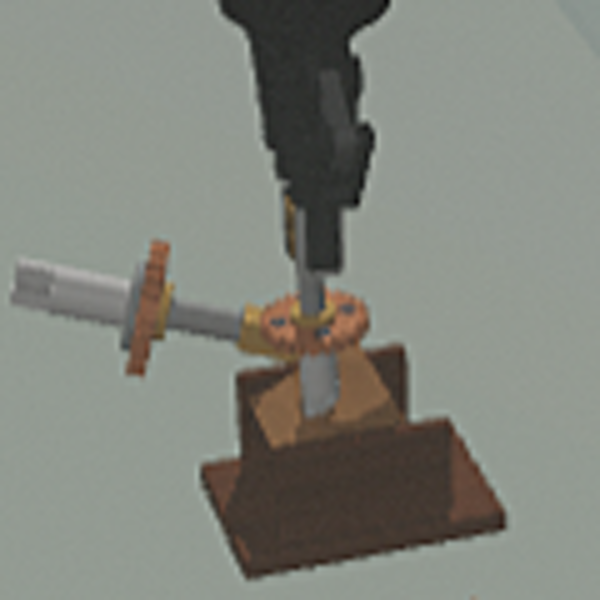

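Run:
```python
from h import *
for t in(0,.05,.1,.15):
    print(t,[proj('side',[.570-t*h,.222,.06+h]).round(1).tolist() for h in(0,.05,.075,.099)])
import cv2
im=bot.read_camera('side'); hsv=cv2.cvtColor(im,cv2.COLOR_RGB2HSV)
# grey journal & stem columns per row
for r in(192,194,196,212,214,216,218,220):
    row=hsv[r,270:300]; m=(row[:,1]<60)&(row[:,2]>70); c=np.where(m)[0]+270; print(r,c.tolist(), im[r,276:290].tolist() if r==194 else '')
```

```text
0 [[284.3, 221.8], [283.5, 203.6], [283.2, 194.1], [282.8, 184.9]]
0.05 [[284.3, 221.8], [282.5, 203.7], [281.6, 194.3], [280.6, 185.2]]
0.1 [[284.3, 221.8], [281.4, 203.8], [280.0, 194.6], [278.5, 185.5]]
0.15 [[284.3, 221.8], [280.4, 204.0], [278.4, 194.8], [276.4, 185.7]]
192 [270, 271, 272, 273, 274, 275, 276, 277, 278, 279, 280, 281, 289, 290, 291, 292, 293, 294, 295, 296, 297, 298, 299] 
194 [270, 271, 272, 273, 274, 275, 276, 277, 278, 279, 280, 281, 282, 283, 284, 285, 286, 287, 288, 289, 290, 291, 292, 293, 294, 295, 296, 297, 298, 299] [[147, 154, 145], [149, 156, 147], [153, 160, 151], [120, 125, 118], [97, 98, 94], [100, 100, 97], [74, 76, 72], [86, 87, 84], [88, 90, 85], [86, 87, 84], [86, 88, 84], [80, 80, 79], [107, 110, 105], [147, 154, 145]]
196 [270, 271, 272, 273, 274, 275, 276, 277, 278, 279, 280, 281, 282, 283, 285, 286, 287, 288, 289, 290, 291, 292, 293, 294, 295, 296, 297, 298, 299] 
212 [270, 271, 272, 273, 274, 275, 276, 280, 281, 282, 283, 284, 285, 286] 
214 [280, 281, 282, 283, 284, 285, 286, 287] 
216 [280, 281, 282, 283, 284, 285, 286, 287] 
218 [280, 281, 282, 283, 284, 285, 286, 287] 
220 [280, 281, 282, 283, 284, 285, 286]
```

It is nearly upright, with a lean of about 0.03 or less. I'll nudge it a little more, lift it clear and carry it over the bottle toward the bearing.

>>> {"api": "jog_arm", "payload": {"deltas": {"rows": [[-0.002, 0, 0, 0], [0, 0, -0.02, 0], [0, 0, -0.03, 0], [0, 0, -0.01, 0]]}}}

```text
time: 5.98
tool_pos: [0.575, 0.2238, 0.2021]
tcp_rot: [-0.05, 3.133, 0.003]
wrist_force: [-0.1, -0.4, -2.2]
width: 0.157
grip_force: 46.3
```

>>> {"api": "jog_arm", "payload": {"deltas": {"rows": [[0.0014, -0.04, 0, 0], [0.0014, -0.052, 0, 0], [0.0014, -0.052, 0, 0], [0.0014, -0.052, 0, 0], [0.0014, -0.052, 0, 0]]}}}

```text
time: 6.6
tool_pos: [0.5735, -0.0269, 0.1984]
tcp_rot: [-0.051, 3.139, -0.001]
wrist_force: [0.8, 0.3, -1.9]
width: 0.158
grip_force: 46.2
```

>>> {"api": "jog_arm", "payload": {"deltas": {"rows": [[0.0014, -0.052, 0, 0], [0.0014, -0.052, 0, 0], [0.0014, -0.052, 0, 0], [0, -0.0144, 0, 0], [0, 0, 0, 0]]}}}

```text
time: 7.22
tool_pos: [0.5744, -0.1964, 0.1979]
tcp_rot: [-0.047, 3.141, 0.0]
wrist_force: [-0.1, 0.7, -1.5]
width: 0.159
grip_force: 46.2
```

Run:
```python
from h import *
s=bot.read_state(); print(s['q'].round(2))
a=save('side','s4');b=save('top','t4');c=save('wrist','w4')
p=lambda t,cam:[(np.round(d['pixel'],1).tolist(),round(d['conf'],2)) for d in bot.spot_point(cam,t)]
for t in('bearing','spindle_collar','spindle_foot','clutch_slot'): print(t,'side',p(t,'side'),'wrist',p(t,'wrist'),'top',p(t,'top'))
print('bear pred',proj('side',[.5694,-.1959,.07]),proj('wrist',[.5694,-.1959,.07]))
A=cv2.resize(a[250:400,270:410],(560,600),interpolation=2);cv2.imwrite('pics/crop5.png',A[:,:,::-1])
```

```text
[-0.37  0.16  1.79  0.    1.19 -1.97]
bearing side [([336.3, 339.1], 0.7), ([311.8, 250.3], 0.67)] wrist [([232.5, 324.2], 0.6)] top [([257.2, 439.2], 0.9), ([255.8, 455.9], 0.48)]
spindle_collar side [([204.4, 248.1], 0.97), ([298.0, 340.5], 0.91), ([266.3, 318.1], 0.76)] wrist [([260.8, 592.4], 0.94), ([274.5, 326.7], 0.73)] top [([294.8, 195.0], 0.9), ([252.8, 447.4], 0.53), ([246.9, 322.3], 0.51)]
spindle_foot side [([313.6, 343.5], 0.83), ([191.5, 222.9], 0.78), ([264.1, 331.6], 0.7), ([313.8, 252.3], 0.39), ([282.1, 400.2], 0.25)] wrist [([292.8, 584.3], 0.64)] top [([319.8, 189.9], 0.79), ([232.6, 324.6], 0.72)]
clutch_slot side [] wrist [([228.5, 325.3], 0.66)] top []
bear pred [337.23003644 337.5318838 ] [321.26223696 227.47368536]
```

View pics/crop5.png

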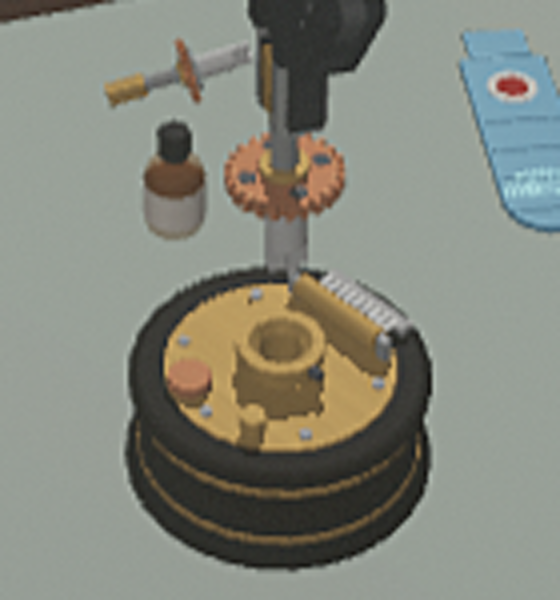

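View pics/w4.png

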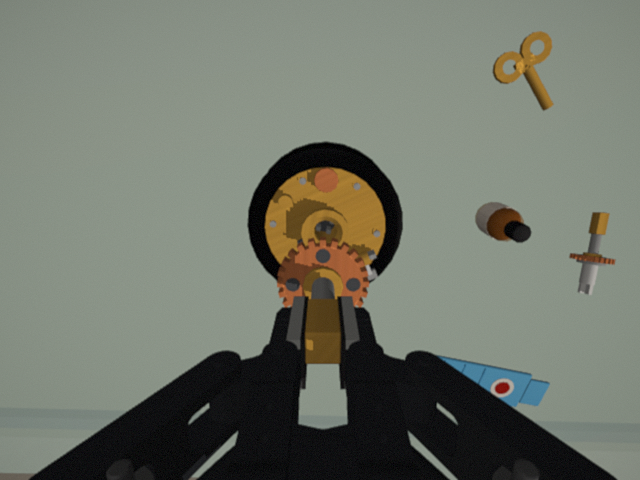

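The wrist view shows the bearing mouth at about (row 228, col 325), open in front of the spindle. The wheel centre is at (272,323). In the side crop the spindle is upright, just behind and above the bearing.

Run:
```python
from h import *
print('bearing: side',atz('side',(335.5,339.8),.07),'top',atz('top',(257.2,439.2),.07),'wrist',atz('wrist',(229.5,324.7),.07),'wristcam',bot.camera_info('wrist')['extrinsics'][:3,3] )
i=bot.camera_info('side')
for t in(-.05,0,.05):
  print(t,[proj('side',[.575-t*(h-.099),-.1964,.217-.099+h]).round(1).tolist() for h in(.014,.03,.05,.07)])
im=cv2.imread('pics/s4.png').astype(int)
for r in (277,280,283,306,308,310,312,314):
    print(r,im[r,330:354].sum(1).tolist())
w=cv2.cvtColor(cv2.imread('pics/w4.png'),cv2.COLOR_BGR2GRAY)
# find brass ring rim ellipse / circle
c=cv2.HoughCircles(cv2.resize(w[190:270,285:365],(640,640),interpolation=2),cv2.HOUGH_GRADIENT,1,20,param1=80,param2=25,minRadius=60,maxRadius=260)
print(None if c is None else [(285+a/8,190+b/8,r/8) for a,b,r in c[0][:6]])
```

```text
bearing: side [ 0.57531879 -0.19227966  0.07      ] top [ 0.57050996 -0.19021062  0.07      ] wrist [ 0.57104909 -0.19301201  0.07      ] wristcam [ 0.49045848 -0.19751229  0.34056301]
-0.05 [[338.7, 310.8], [339.3, 303.5], [340.1, 294.2], [340.9, 284.6]]
0 [[341.1, 310.3], [341.3, 303.1], [341.5, 293.9], [341.8, 284.5]]
0.05 [[343.4, 309.9], [343.2, 302.8], [342.9, 293.6], [342.6, 284.3]]
277 [463, 464, 465, 472, 486, 445, 348, 209, 223, 299, 315, 249, 139, 143, 148, 155, 153, 153, 151, 158, 129, 229, 491, 477]
280 [463, 466, 463, 462, 462, 472, 493, 288, 262, 299, 312, 230, 143, 157, 153, 148, 155, 154, 147, 132, 111, 302, 483, 469]
283 [464, 468, 467, 457, 477, 418, 452, 324, 275, 291, 307, 317, 229, 267, 271, 316, 331, 328, 455, 448, 460, 475, 468, 465]
306 [465, 462, 460, 467, 468, 486, 381, 350, 369, 381, 376, 365, 357, 352, 338, 300, 302, 479, 472, 460, 464, 465, 466, 465]
308 [462, 466, 462, 465, 469, 482, 362, 349, 362, 367, 369, 371, 360, 354, 337, 301, 301, 480, 471, 465, 467, 465, 466, 463]
310 [463, 466, 462, 468, 468, 482, 360, 342, 362, 368, 369, 372, 360, 350, 339, 302, 261, 477, 469, 466, 466, 464, 466, 468]
312 [461, 462, 463, 464, 466, 479, 360, 343, 360, 373, 369, 374, 367, 349, 338, 339, 337, 476, 470, 468, 466, 467, 465, 466]
314 [464, 467, 469, 470, 468, 484, 362, 349, 348, 352, 360, 317, 341, 352, 348, 350, 333, 469, 469, 466, 463, 463, 460, 466]
None
```

The journal is vertical to within about 0.02. The three bearing estimates average to about (0.5715, −0.192), which is inside the ±5 mm countersink capture range. I'll move over it and descend with force checks.

>>> {"api": "jog_arm", "payload": {"deltas": {"rows": [[0.0028, 0.0044, 0, 0], [0, 0, 0.025, 0], [0, 0, 0.02, 0], [0, 0, 0.005, 0], [0, 0, 0, 0]]}}}

```text
time: 8.6
tool_pos: [0.5713, -0.1912, 0.1476]
tcp_rot: [0.051, -3.141, -0.0]
wrist_force: [-0.2, 0.2, -1.2]
width: 0.153
grip_force: 46.2
```

>>> {"api": "jog_arm", "payload": {"deltas": {"rows": [[0, 0, 0.003, 0], [0, 0, 0.003, 0], [0, 0, 0, 0]]}}}

```text
time: 8.98
tool_pos: [0.5723, -0.1917, 0.1423]
tcp_rot: [-0.051, 3.139, -0.002]
wrist_force: [3.1, -1.5, -0.8]
width: 0.154
grip_force: 46.3
```

```bash
python3 -c "
from h import *
s=bot.read_state();print(s['tool_pos'],s['wrist_force'],s['torque'])"
```

```text
[ 0.57233739 -0.19171431  0.14228459] [ 3.07529789 -1.54918402 -0.78814495] [-0.31827651 -0.65589722 -0.01718686]
```

The countersink pushes the foot toward +x and −y. I'll comply with that and continue down.

>>> {"api": "jog_arm", "payload": {"deltas": {"rows": [[-0.0015, -0.0008, 0, 0], [0, 0, 0.003, 0], [0, 0, 0.003, 0], [0, 0, 0, 0]]}}}

```text
time: 9.48
tool_pos: [0.5729, -0.192, 0.1353]
tcp_rot: [-0.051, 3.141, -0.0]
wrist_force: [3.1, -1.4, -2.7]
width: 0.152
grip_force: 46.1
```

```bash
python3 -c "
from h import *
s=bot.read_state();print(s['torque'])"
```

```text
[-0.22678849 -0.73025823 -0.01484894]
```

>>> {"api": "jog_arm", "payload": {"deltas": {"rows": [[-0.001, -0.0005, 0.002, 0], [0, 0, 0.003, 0], [0, 0, 0.003, 0], [0, 0, 0, 0]]}}}

```text
time: 9.98
tool_pos: [0.5736, -0.1924, 0.1272]
tcp_rot: [0.051, -3.141, -0.0]
wrist_force: [2.5, 0.1, -2.7]
width: 0.156
grip_force: 46.2
```

>>> {"api": "jog_arm", "payload": {"deltas": {"rows": [[0, 0, 0.002, 0], [0, 0, 0.002, 0], [0, 0, 0, 0]]}}}

```text
time: 10.35
tool_pos: [0.5739, -0.1925, 0.1243]
tcp_rot: [-0.051, 3.141, -0.0]
wrist_force: [0.4, 0.2, 3.0]
width: 0.16
grip_force: 46.9
```

The foot is on the clutch: +5 N at the expected height. I'll preload the spring by about 3 mm and turn, watching for the force to drop.

>>> {"api": "jog_arm", "payload": {"deltas": {"rows": [[0, 0, 0.0015, 0], [0, 0, 0.0015, 0], [0, 0, 0, 0]]}}}

```text
time: 10.72
tool_pos: [0.5741, -0.1925, 0.1214]
tcp_rot: [-0.051, 3.141, -0.0]
wrist_force: [-0.7, 0.4, 5.6]
width: 0.152
grip_force: 47.3
```

>>> {"api": "jog_arm", "payload": {"deltas": {"rows": [[0, 0, 0, 0.08], [0, 0, 0, 0.08], [0, 0, 0, 0.08], [0, 0, 0, 0]]}}}

```text
time: 11.22
tool_pos: [0.5738, -0.1926, 0.1201]
tcp_rot: [-0.324, -3.125, 0.0]
wrist_force: [1.3, -0.9, -2.6]
width: 0.155
grip_force: 46.2
```

>>> {"api": "jog_arm", "payload": {"deltas": {"rows": [[0, 0, 0, 0.08], [0, 0, 0, 0.08], [0, 0, 0, 0.08], [0, 0, 0, 0]]}}}

```text
time: 11.72
tool_pos: [0.5738, -0.1925, 0.1202]
tcp_rot: [-0.694, -3.064, 0.0]
wrist_force: [2.3, -1.1, -2.0]
width: 0.16
grip_force: 46.1
```

The force dropped, so it has meshed. I'll back the turn off slightly and push down.

>>> {"api": "jog_arm", "payload": {"deltas": {"rows": [[0, 0, 0.002, -0.05], [0, 0, 0.003, 0], [0, 0, 0, 0]]}}}

```text
time: 12.1
tool_pos: [0.5739, -0.1925, 0.1154]
tcp_rot: [0.62, 3.08, 0.0]
wrist_force: [2.5, -0.6, -2.5]
width: 0.156
grip_force: 46.2
```

>>> {"api": "jog_arm", "payload": {"deltas": {"rows": [[0, 0, 0.003, 0], [0, 0, 0.002, 0], [0, 0, 0, 0]]}}}

```text
time: 12.48
tool_pos: [0.5742, -0.1926, 0.1115]
tcp_rot: [0.621, 3.079, -0.0]
wrist_force: [0.0, -1.1, 5.1]
width: 0.154
grip_force: 47.1
```

>>> {"api": "jog_arm", "payload": {"deltas": {"rows": [[0, 0, 0.002, 0], [0, 0, 0.002, 0], [0, 0, 0, 0]]}}}

```text
time: 12.85
tool_pos: [0.5745, -0.1927, 0.1085]
tcp_rot: [0.62, 3.078, -0.0]
wrist_force: [-1.0, -0.8, 9.0]
width: 0.156
grip_force: 48.0
```

>>> {"api": "jog_arm", "payload": {"deltas": {"rows": [[0, 0, 0.0015, 0], [0, 0, 0.0015, 0], [0, 0, 0, 0]]}, "jaw": 0.0, "clamp_n": 80}}

```text
time: 13.22
tool_pos: [0.5749, -0.1929, 0.1084]
tcp_rot: [0.62, 3.077, -0.001]
wrist_force: [-5.5, 1.5, 22.9]
width: 0.148
grip_force: 79.6
```

>>> {"api": "jog_arm", "payload": {"deltas": {"rows": [[0, 0, 0.001, 0], [0, 0, 0.001, 0], [0, 0, 0, 0], [0, 0, 0, 0]]}}}

```text
time: 13.72
tool_pos: [0.5751, -0.1929, 0.1083]
tcp_rot: [0.62, 3.077, -0.001]
wrist_force: [-8.3, 3.5, 31.4]
width: 0.148
grip_force: 80.7
```

It stalls at the home height (18 mm below clutch contact) with 31 N pressing. I'll relieve the side load and look.

>>> {"api": "jog_arm", "payload": {"deltas": {"rows": [[0.001, 0, 0, 0], [0, 0, 0, 0], [0, 0, 0, 0]]}}}

```text
time: 14.1
tool_pos: [0.575, -0.1929, 0.1083]
tcp_rot: [0.62, 3.075, -0.001]
wrist_force: [-6.8, 2.3, 29.4]
width: 0.149
grip_force: 80.6
```

Run:
```python
from h import *
a=save('side','s9');A=cv2.resize(a[250:400,270:410],(560,600),interpolation=2);cv2.imwrite('pics/crop9.png',A[:,:,::-1])
```

```text
(no output)
```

View pics/crop9.png

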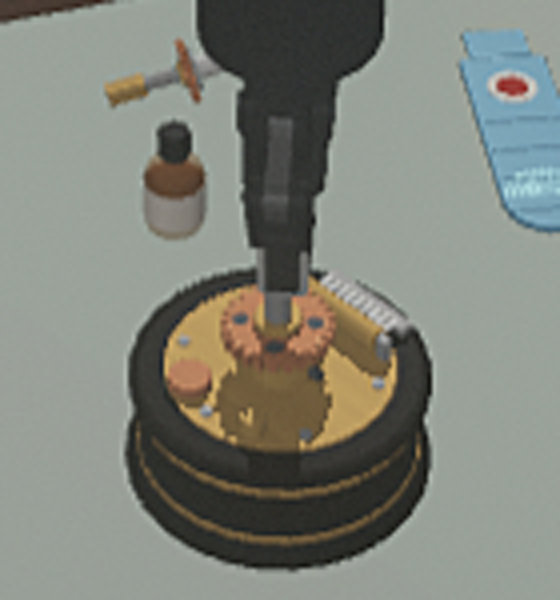

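The picture shows the wheel right on the bearing, centred at crop (277,322), i.e. full-frame (row 330.5, col 339.3), which matches the height expected when home. The wing and bottle in this crop are unmoved. The force also rose at the spring's rate and then stalled hard. I'll hand it in.

```bash
python3 -c "
from workcell import bot
print(bot.finish_job())"
```

```text
the job is handed in; nothing more can be done
None
```

I handed the job in at about 14 s with the spindle meshed and its collar pressed onto the bearing at roughly 29 N, still gripped at about 80 N; the hand-in call returned no verdict, so whether it passed isn't confirmed.

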